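# Hang the plug gauges and demagnetise them

## Task

Hang every T-handled plug gauge lying on the bench from the demagnetiser's two rails, plug end straight down, with the handle lying across both rails. Once all are hanging, pull the demagnetiser's sprung lever by its red cross grip through its whole stroke to the stop, hold it there about a second, then ease it slowly all the way back to rest (over two seconds or more; a quick return spoils them), so that the gauges are left hanging with the lever home. Leave the other things on the bench where they are.

Things in the scene. Friction and masses are not known exactly. Their poses are not given: they have to be found in the camera images.
- demag: Bench demagnetiser, fixed, green base 150 x 390 x 22 mm. Origin on the bench under the middle of its two rails; y along the rails, x across, z up (-x faces the robot). A copper-coloured coil frame, 92 x 240 x 30 mm, waits under the rails, its top 58 mm up; the lever lifts it 72 mm round the hanging plugs, just short of the rails. Lever hinge: along y, through (0, -200, 60) mm.
- lever_grip (a point): Centre of the red cross grip on the demagnetiser's lever: a round bar 24 mm thick, 60 mm long, parallel to the hinge, 140 mm from the hinge axis; 189 mm up at rest. Axes turn with the lever; at rest they are the demagnetiser's. The nearest post is 27 mm from the bar's end. It may be pinched from above, one finger before and one behind, and turns in the fingers.
- lever (a joint): Angle of the sprung lever, rad: 0 at rest, growing as the grip is pulled towards the demagnetiser's -x, hard stop at 0.85. At value q it leans 0.4 - q from upright towards +x. The spring pulls it back: about 3 N at the grip at first, 11 N at the stop; let go, it flies back far too fast.
- gauge1_handle (a point): Steel plug gauge with black T-handle, 0.24 kg (3 or 4 present, alike). Point: handle centre, 9 mm up when lying; x points along the stem to the plug, y along the handle. Handle 18 mm square, with brass end buttons (10 mm across, 5 mm out), 62 mm over them. Plug 18 mm thick, stem 14, ends 130 mm from the point. Pinched by its buttons it stays level at 60 N, sags below 45 N, hangs plug-down by 5 to 10 N without falling.
- gauge2_handle (a point): Gauge 2, may be absent; the same as gauge 1: T-handled, 62 mm over the brass buttons, 130 mm long. Point at the handle's centre, 9 mm up when lying, x along the stem to the plug, y along the handle.
- gauge3_handle (a point): Gauge 3, may be absent; the same as gauge 1: T-handled, 62 mm over the brass buttons, 130 mm long. Point at the handle's centre, 9 mm up when lying, x along the stem to the plug, y along the handle.
- gauge4_handle (a point): Gauge 4, may be absent; the same as gauge 1: T-handled, 62 mm over the brass buttons, 130 mm long. Point at the handle's centre, 9 mm up when lying, x along the stem to the plug, y along the handle.
- screwdriver: bystander: a screwdriver lying on the bench, nearer the robot than the gauges; leave alone
- spacer: bystander: a brass spacer ring, 60 mm across and 18 mm high, lying beyond the gauges; leave alone
- whetstone: bystander: a reddish-brown stone, 50 x 100 x 22 mm, lying beyond the gauges; leave alone
- oil_can: bystander: a blue can, 60 mm across and 150 mm high, standing beyond the lever; leave alone
- rack_mid (a point): Middle between the two aluminium rails, level with their tops, 185 mm up; axes as the demagnetiser's. The rails run along y; each is 6 mm thick, 50 mm high, at x = -15.5 and +15.5 mm: 25 mm clear between, 37 mm over both. End posts and stops (50 mm in x, 215 mm high) begin at y = -103 and +103 mm. Handles may hang at y = -85 to +85 mm, 9 mm above this point; 45 mm apart leaves finger room.
Not all that is in view belongs to the job. Leave any blue or green look-alike of the part that bears gauge3_handle alone.

How it is judged (in metres and radians):
On the way, in this order (a step that is already met when the one before it is completed fails the run):
1. every gauge hangs plug-down across both rails with the lever at rest (z of gauge1_handle in the frame of demag between 0.187 and 0.202 m and x of gauge1_handle in the frame of demag between -0.013 and 0.013 m and y of gauge1_handle in the frame of demag between -0.1 and 0.1 m and angle between each of gauge1_handle, gauge2_handle, gauge3_handle, gauge4_handle's own x axis and vertical above 2.9 rad and z of gauge2_handle in the frame of demag between 0.187 and 0.202 m and x of gauge2_handle in the frame of demag between -0.013 and 0.013 m and y of gauge2_handle in the frame of demag between -0.1 and 0.1 m and z of gauge3_handle in the frame of demag between 0.187 and 0.202 m and x of gauge3_handle in the frame of demag between -0.013 and 0.013 m and y of gauge3_handle in the frame of demag between -0.1 and 0.1 m and z of gauge4_handle in the frame of demag between 0.187 and 0.202 m and x of gauge4_handle in the frame of demag between -0.013 and 0.013 m and y of gauge4_handle in the frame of demag between -0.1 and 0.1 m and value of joint lever below 0.12 rad), for 0.3 s.
2. the lever is pulled to its stop and held there, with all gauges hanging (z of gauge1_handle in the frame of demag between 0.187 and 0.202 m and x of gauge1_handle in the frame of demag between -0.013 and 0.013 m and y of gauge1_handle in the frame of demag between -0.1 and 0.1 m and angle between each of gauge1_handle, gauge2_handle, gauge3_handle, gauge4_handle's own x axis and vertical above 2.9 rad and z of gauge2_handle in the frame of demag between 0.187 and 0.202 m and x of gauge2_handle in the frame of demag between -0.013 and 0.013 m and y of gauge2_handle in the frame of demag between -0.1 and 0.1 m and z of gauge3_handle in the frame of demag between 0.187 and 0.202 m and x of gauge3_handle in the frame of demag between -0.013 and 0.013 m and y of gauge3_handle in the frame of demag between -0.1 and 0.1 m and z of gauge4_handle in the frame of demag between 0.187 and 0.202 m and x of gauge4_handle in the frame of demag between -0.013 and 0.013 m and y of gauge4_handle in the frame of demag between -0.1 and 0.1 m and value of joint lever above 0.77 rad), for 0.5 s.
3. the lever is eased back to rest (value of joint lever below 0.08 rad), for 0.2 s.
At the end, for the whole second after the job is handed in: Every gauge hangs across both rails: handle centre 187 to 202 mm up, within 13 mm of midway between the rails, plug down within 0.24 rad, slower than 0.25 m/s; lever within 0.08 rad of rest, after being pulled past 0.77 rad for 0.5 s with all hung and never returning faster than 1.2 rad/s (z of gauge1_handle in the frame of demag between 0.187 and 0.202 m and x of gauge1_handle in the frame of demag between -0.013 and 0.013 m and y of gauge1_handle in the frame of demag between -0.1 and 0.1 m and angle between each of gauge1_handle, gauge2_handle, gauge3_handle, gauge4_handle's own x axis and vertical above 2.9 rad and z of gauge2_handle in the frame of demag between 0.187 and 0.202 m and x of gauge2_handle in the frame of demag between -0.013 and 0.013 m and y of gauge2_handle in the frame of demag between -0.1 and 0.1 m and z of gauge3_handle in the frame of demag between 0.187 and 0.202 m and x of gauge3_handle in the frame of demag between -0.013 and 0.013 m and y of gauge3_handle in the frame of demag between -0.1 and 0.1 m and z of gauge4_handle in the frame of demag between 0.187 and 0.202 m and x of gauge4_handle in the frame of demag between -0.013 and 0.013 m and y of gauge4_handle in the frame of demag between -0.1 and 0.1 m and value of joint lever below 0.08 rad and linear speed of each of gauge1, gauge2, gauge3, gauge4 below 0.25 m/s); the robot touches nothing.
It fails at once if the lever returns faster than 1.2 rad/s (sprung back instead of eased) (velocity of joint lever below -1.2 rad/s).
It fails at once if another thing on the bench is moved by more than 3 cm (distance of any of screwdriver, spacer, whetstone, oil_can from where it was at the start of the episode above 0.03 m).
Of gauge1, gauge2, gauge3, gauge4 only 3 to 4 are there at a start; the rules pass over those that are not, and their reading is None.
At some moment in a run one of gauge1, gauge2, gauge3, gauge4 may be knocked a few centimetres aside while the robot is not near it.
It also fails if it takes over 210 s, if anything falls off the work surface, if the arm or the gripper's body presses on something with over 40 N, if the wrist force passes 120 N, or if a joint passes its speed limit or range.

## Robot

A 6-joint arm with a two-finger parallel gripper is mounted at the origin on the work surface. World frame = base frame: x ahead of the robot, y to its left, z up, the work surface at z = 0. Lengths are in m, angles in degrees, forces in N, time in s.
With the tool pointing down it reaches from about 0.4 to 0.825 m from the base axis. Payload 7 kg.
Tool frame: the origin (TCP) lies midway between the tips of the shut fingers; the grasp point (between the pads) lies 19 mm behind it; y points along the fingers, z is the direction in which the jaws open and shut, and the axes are right-handed (so a half turn about y gives the same grasp; the last joint's range is limited). The gripper opens to 88 mm and grips with 3 to 60 N. Pads are 19 mm wide; open, the fingers measure 130 mm over their backs; the gripper's body (78 mm by 193 mm) begins 47 mm behind the grasp point.
Start: joints at [90.075, 20.546, 0.682, 0, -70.136, -16.507], TCP at [0.191, 0.647, 0.227] pointing down, gripper open.
Joint ranges: [-176.03, 176.03], [-82.01, 121.73], [-58.28, 71.71], [-173.87, 95.51], [-174.79, -0.11], [-173.66, 173.66]. Speed limits (degrees/s): [136.94, 136.94, 172.46, 180, 180, 180].

## Interface

Orientations are given as [roll, pitch, yaw] about the fixed x, y, z axes, in that order (R = Rz(yaw) Ry(pitch) Rx(roll)).
In Python, from plant import ctrl gives the robot as it stands.
- The arm moves only by the tool step_arm, never from a script. Its argument "rows" is a list that holds one entry, the list of rows, each a list of 7 numbers: the gripper command: -1 is shut, 1 is fully open, values between are in proportion, then the shift along the world's x, y, z in cm, then the turn, a rotation vector about the world's x, y, z in degrees. In form: [[[fingers, tx, ty, tz, rx, ry, rz], ...]]. A call has 1 to 12 rows; each row shifts and turns the commanded pose from where the row before left it; what a row does not reach is not made up. A row lasts 1/8 s, in which the tool goes at most 62.5 mm and 10.7 degrees, less where a joint would pass 70% of its speed; a pose out of reach is approached as far as the arm can. A call is refused whole if a number of a shift passes 6.25 or a number of a turn 10.7, either way. A call with a gripper value outside its range is refused whole. The fingers move at their own pace and stop on an object; the grip force is fixed at half the most. Time passes only in rows, so rows that do not move let the fingers close. It gives the time, the measured TCP pose, the force and the opening at its end, in the units of the state.
- ctrl.get_obs(): the state, without advancing time (a new reading comes with each control period).
- ctrl.snapshot(name): name is "scene" or "top"; returns the picture (400x640x3 uint8, blue, green, red); there is no depth.
- ctrl.camera_params(name): a dict with "vertical_fov" (degrees; the focal length in pixels is half the picture's height over the tangent of half this angle, whatever the lens; pixels are square), "cx", "cy" (the principal point, pixels), "rvec" (rotation vector, rad) and "tvec" (3), from world to camera coordinates, as OpenCV has them. Camera axes: x right, y down, z forward; pixel columns grow to the right and rows downward; lengths in m; the calibration is good to about 2 mm. A picture is of the moment at which its call begins. camera_params takes no time and is no camera call.
- ctrl.close_job(): hands the job in, once; it reports no verdict.
The state is a dict: "clock": time; "joint_pos": joint angles; "qvel": joint speeds; "tau": joint torques, N m; "tool_pos": TCP position; "orientation": TCP orientation; "force": force on the tool from outside, world axes, zero at the start; "moment": the same for the moment, N m; "opening": finger opening in m.
Only numpy, scipy, OpenCV 4.12 (cv2) and the standard library are available. Lean on these libraries where they do the work, as an engineer would, in place of code of your own. Each camera call takes 0.05 s, during which the arm holds its last target. There are 200 camera calls.

## Working session

There is one attempt and no reset: what is moved stays moved. The work goes in short steps, Python scripts to look and compute and a tool call to move; the robot and the scene stay as the last step left them, time stands still between calls to the robot, and variables do not carry over. Pictures are saved under pics/ and viewed, about 12 in all and at most 16, crops included, and the job is handed in when it is done.

Besides the shell and the picture viewer there is one more tool, called after "Emit:" as name([rows], argument=value, ...), one row to a line, values as JSON. step_arm: Moves the arm, as the interface text tells. Its arguments: {"type":"object","properties":{"rows":{"type":"array"}},"required":["rows"]}

```bash
mkdir -p pics; ls; python3 - <<'E'
from plant import ctrl
import cv2
print(ctrl.get_obs())
for n in("scene","top"):
    print(n,ctrl.camera_params(n)); cv2.imwrite(f"pics/{n}0.png",ctrl.snapshot(n))
E
```

```text
pics
{'clock': 0.0, 'joint_pos': array([ 9.00738793e+01,  2.05916897e+01,  6.32929354e-01, -1.93377286e-02,
       -7.01351026e+01, -1.65064056e+01]), 'qvel': array([-0.09680827, -0.06641904, -0.02035373,  0.00772453, -0.06951419,
        0.0326419 ]), 'tau': array([ 9.52390910e-04, -5.82702184e+01,  2.93053508e+01,  6.99750692e+00,
        6.82327125e-03, -1.58855987e-04]), 'tool_pos': array([0.19084595, 0.64694699, 0.22561585]), 'orientation': array([-8.99048400e+01,  9.24168415e-03,  1.63560895e+02]), 'force': array([ 0.11409472,  0.54667036, -0.77315043]), 'moment': array([-0.00741704,  0.02149393,  0.01294158]), 'opening': 0.0878027495296826}
scene {'vertical_fov': 57.67510746465112, 'cx': 319.5606290626342, 'cy': 202.18652569085782, 'rvec': array([ 1.47694191,  2.27847455, -0.69384267]), 'tvec': array([ 0.28653652, -0.28220156,  1.24461418])}
top {'vertical_fov': 46.23211994106763, 'cx': 325.04417125126344, 'cy': 190.64731649903072, 'rvec': array([ 2.1412539 , -2.17838762,  0.10802118]), 'tvec': array([-0.08891817,  0.52884947,  1.44114064])}
```

View pics/scene0.png

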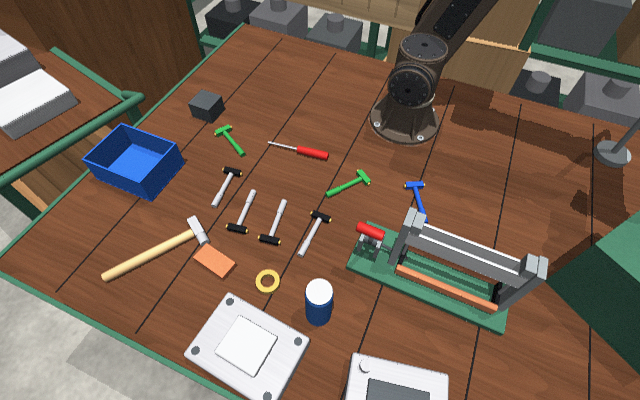

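View pics/top0.png

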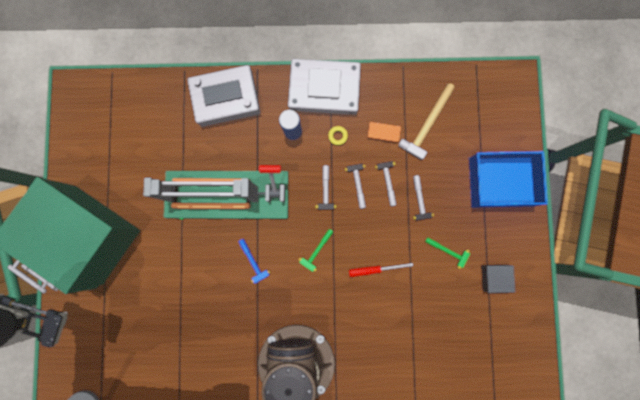

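The top view shows four black-handled gauges, with handles at about (326,207), (356,168), (385,165) and (423,216). The blue T (262,276) and the green Ts (308,264) and (463,258) are look-alikes. The red grip is at (270,169). I'll enlarge the gauges to confirm them and measure.

```bash
cat > h.py <<'E'
import numpy as np, cv2
from plant import ctrl
def cam(n):
    p=ctrl.camera_params(n); f=200/np.tan(np.radians(p["vertical_fov"]/2))
    return np.array([[f,0,p["cx"]],[0,f,p["cy"]],[0,0,1]]),cv2.Rodrigues(p["rvec"])[0],np.array(p["tvec"])
def proj(n,P):
    K,R,t=cam(n); q=K@(R@np.array(P,float)+t); return q[:2]/q[2]
def ray(n,uv,z):
    K,R,t=cam(n); C=-R.T@t; d=R.T@np.linalg.inv(K)@np.array([uv[0],uv[1],1.]); return C+d*(z-C[2])/d[2]
def tri(a,b):  # two-view point: uv in scene, uv in top
    A=[];B=[]
    for n,uv in(("scene",a),("top",b)):
        K,R,t=cam(n);C=-R.T@t;d=R.T@np.linalg.inv(K)@np.array([uv[0],uv[1],1.]);d/=np.linalg.norm(d)
        M=np.eye(3)-np.outer(d,d);A.append(M);B.append(M@C)
    return np.linalg.solve(sum(A),sum(B))
def crop(n,img,x0,y0,x1,y1,s,name):
    cv2.imwrite(name,cv2.resize(img[y0:y1,x0:x1],None,fx=s,fy=s,interpolation=cv2.INTER_CUBIC))
E
python3 - <<'E'
from h import *
t=cv2.imread("pics/top0.png");s=cv2.imread("pics/scene0.png")
a=cv2.resize(t[150:230,310:440],None,fx=6,fy=6,interpolation=cv2.INTER_CUBIC)
cv2.imwrite("pics/c1.png",a[:, :800])
b=cv2.resize(t[150:230,135:295],None,fx=5,fy=5,interpolation=cv2.INTER_CUBIC)
cv2.imwrite("pics/c2.png",b)
for P in([.191,.647,.227],[0,0,0]):print(proj("top",P),proj("scene",P))
for uv in((326,207),(356,168),(385,165),(423,216)):print(ray("top",uv,.009))
for n in("scene","top"):
    K,R,tt=cam(n);print(n,-R.T@tt)
hsv=cv2.cvtColor(t,cv2.COLOR_BGR2HSV); print("top wood",t[190,300],t[207,326],t[180,326],t[207,318])
E
```

```text
[ 45.44879689 313.4046669 ] [677.18306029 181.44716978]
[296.13597081 362.58165766] [403.18489667 119.82739282]
[ 0.47726738 -0.0999766   0.009     ]
[ 0.60041847 -0.19787922  0.009     ]
[ 0.60840831 -0.29065466  0.009     ]
[ 0.44350503 -0.40529705  0.009     ]
scene [0.9793727  0.10277881 0.86085479]
top [ 0.36553246 -0.11163031  1.48942917]
top wood [ 50  82 130] [105 101 105] [196 190 194] [ 91 123 136]
```

View pics/c1.png

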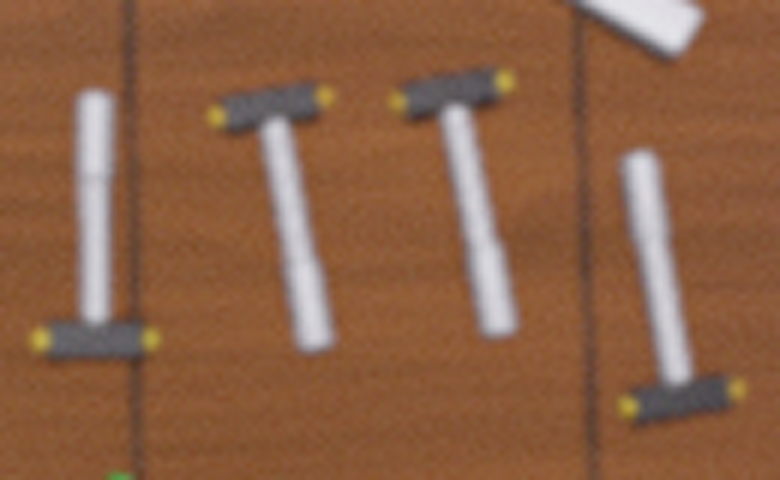

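View pics/c2.png

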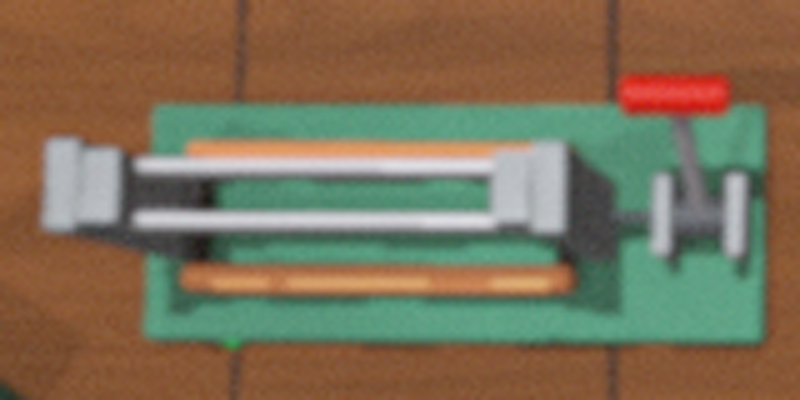

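The crop shows four black handles with brass buttons; all of the coloured ones are look-alikes. Now I'll measure precisely.

```bash
cat >> h.py <<'E'
def blobs(m,amin):
    n,l,st,c=cv2.connectedComponentsWithStats(m.astype(np.uint8)); return [(c[i],st[i,4]) for i in range(1,n) if st[i,4]>=amin]
def gauges(t,verbose=False):
    S=4; I=cv2.resize(t,None,fx=S,fy=S,interpolation=cv2.INTER_CUBIC); hsv=cv2.cvtColor(I,cv2.COLOR_BGR2HSV)
    H,Sa,V=cv2.split(hsv)
    def w(c,z): return ray("top",((c[0]+.5)/S-.5,(c[1]+.5)/S-.5),z)
    br=[w(c,.009) for c,a in blobs((H>20)&(H<34)&(Sa>110)&(V>90),20) if a<400]
    st=[w(c,.009) for c,a in blobs((Sa<60)&(V>150),200)]
    out=[]
    for i in range(len(br)):
        for j in range(i):
            d=np.linalg.norm(br[i]-br[j]); 
            if .048<d<.068:
                m=(br[i]+br[j])/2; u=(br[i]-br[j])/d; n=np.array([-u[1],u[0],0])
                s=[q for q in st if .04<np.linalg.norm(q-m)<.1 and abs((q-m)@u)<.02]
                if not s: continue
                k=s[0]-m; x=n*np.sign(k@n)
                out.append((m[:2],np.degrees(np.arctan2(x[1],x[0])),np.degrees(np.arctan2(k[1],k[0])),d,np.linalg.norm(k)))
    return out
E
python3 - <<'E'
from h import *
np.set_printoptions(precision=4,suppress=True)
t=cv2.imread("pics/top0.png");s=cv2.imread("pics/scene0.png")
for g in gauges(t):print(g)
def red(im,x0,x1,y0,y1):
    h=cv2.cvtColor(im,cv2.COLOR_BGR2HSV);m=((h[...,0]<6)|(h[...,0]>174))&(h[...,1]>170)&(h[...,2]>90)
    z=np.zeros_like(m);z[y0:y1,x0:x1]=1;ys,xs=np.nonzero(m&z);return np.array([xs.mean(),ys.mean()]),len(xs)
a=red(s,345,395,210,250);b=red(t,250,290,155,180);print(a,b,"grip",tri(a[0],b[0]))
# green base top-view
h=cv2.cvtColor(t,cv2.COLOR_BGR2HSV);m=((h[...,0]>60)&(h[...,0]<90)&(h[...,1]>70)).astype(np.uint8);m[:,:150]=0;m[:160]=0;m[222:]=0;m[:,295:]=0
c=np.vstack(cv2.findContours(m,0,2)[0]);r=cv2.minAreaRect(c);P=np.array([ray("top",q,.022) for q in cv2.boxPoints(r)]);print(r,P[:,:2],P.mean(0))
# rails, subpixel by bright mask columns
for col in(170,185,200,215,230):
    v=t[170:206,col].astype(int); g=v.min(1); print(col,g.tolist())
E
```

```text
(array([ 0.6092, -0.29  ]), np.float64(-169.93792341436168), np.float64(-170.0459103866785), np.float64(0.057107258997081606), np.float64(0.07277827872693257))
(array([ 0.6026, -0.1938]), np.float64(-169.8438000892453), np.float64(-170.42360348909378), np.float64(0.05782430690417055), np.float64(0.07161274415127097))
(array([ 0.4799, -0.0984]), np.float64(-0.22762124768707162), np.float64(-0.4292609336575638), np.float64(0.05768191623679355), np.float64(0.07429981888900204))
(array([ 0.4431, -0.406 ]), np.float64(7.495169916654979), np.float64(7.673643368502856), np.float64(0.0565613152791687), np.float64(0.0733426468657906))
(array([369.2817, 230.1549]), 284) (array([269.5385, 168.1538]), 156) grip [0.5757 0.0541 0.1915]
((225.5, 194.5), (47.0, 123.0), 90.0) [[0.5999 0.4128]
 [0.5928 0.0216]
 [0.4439 0.0227]
 [0.4505 0.4096]] [0.5218 0.2167 0.022 ]
170 [74, 100, 91, 84, 90, 85, 78, 87, 87, 86, 97, 155, 203, 197, 153, 95, 75, 66, 66, 68, 70, 101, 164, 201, 195, 149, 94, 67, 61, 67, 68, 68, 71, 72, 79, 77]
185 [77, 96, 90, 90, 83, 85, 78, 105, 93, 103, 109, 166, 209, 200, 152, 100, 80, 74, 71, 82, 72, 88, 158, 204, 199, 153, 98, 59, 59, 67, 81, 86, 103, 81, 67, 89]
200 [81, 103, 89, 92, 90, 88, 86, 117, 106, 96, 113, 162, 205, 201, 154, 100, 73, 77, 86, 86, 72, 93, 158, 203, 200, 157, 99, 65, 69, 86, 87, 84, 102, 77, 71, 96]
215 [84, 101, 91, 92, 92, 89, 94, 108, 108, 106, 110, 165, 211, 216, 175, 115, 77, 85, 89, 80, 80, 91, 151, 205, 200, 157, 99, 71, 60, 77, 84, 90, 106, 80, 74, 93]
230 [80, 110, 92, 88, 92, 91, 92, 110, 112, 100, 109, 165, 210, 214, 173, 111, 75, 82, 88, 83, 80, 89, 157, 209, 214, 174, 107, 66, 67, 90, 90, 91, 113, 96, 76, 84]
```

```bash
python3 - <<'E'
from h import *
np.set_printoptions(precision=4,suppress=True)
t=cv2.imread("pics/top0.png");s=cv2.imread("pics/scene0.png")
for r in(187.6,188.1):
    for c in(170,200,230):print(r,c,ray("top",(c,r),.185))
# stops inner edges (top at .215): profile along the mid row
print(t[187,140:260].min(1).tolist())
print(t[181,140:260].min(1).tolist())
for c in (143.5,160,232.5,248):print(c,ray("top",(c,187.8),.215))
o=np.array([.5247,.2551]);
for y in(-.103,.103):
    for z in(.185,.215):print(y,proj("top",[o[0]+.0175*y,o[1]+y,z]))
crop("scene",s,345,190,560,340,3.7,"pics/c3.png")
E
```

```text
187.6 170 [0.5263 0.3366 0.185 ]
187.6 200 [0.5248 0.252  0.185 ]
187.6 230 [0.5233 0.1674 0.185 ]
188.1 170 [0.5249 0.3366 0.185 ]
188.1 200 [0.5234 0.2519 0.185 ]
188.1 230 [0.5219 0.1674 0.185 ]
[54, 55, 56, 99, 153, 175, 177, 183, 179, 176, 166, 167, 177, 180, 178, 185, 180, 175, 150, 100, 64, 58, 65, 63, 63, 56, 69, 64, 69, 67, 66, 63, 56, 62, 64, 40, 31, 50, 57, 63, 70, 74, 81, 80, 85, 74, 78, 81, 83, 79, 80, 85, 81, 88, 82, 85, 89, 87, 82, 84, 77, 78, 84, 85, 77, 74, 80, 85, 78, 85, 82, 81, 84, 84, 83, 85, 84, 87, 82, 81, 84, 87, 93, 84, 95, 92, 97, 96, 84, 88, 82, 82, 109, 153, 183, 188, 188, 187, 185, 186, 171, 168, 183, 186, 188, 190, 185, 160, 111, 71, 62, 67, 68, 66, 68, 71, 73, 73, 76, 82]
[58, 55, 58, 103, 153, 178, 179, 178, 182, 177, 161, 160, 172, 180, 179, 181, 181, 176, 149, 107, 63, 82, 118, 140, 151, 159, 159, 155, 155, 155, 155, 163, 165, 165, 161, 163, 164, 166, 164, 164, 167, 168, 167, 161, 169, 166, 166, 166, 164, 168, 167, 164, 165, 164, 163, 164, 162, 164, 164, 161, 162, 163, 165, 164, 166, 166, 163, 164, 165, 161, 166, 167, 166, 165, 168, 165, 164, 164, 162, 164, 167, 165, 163, 164, 165, 161, 161, 165, 164, 163, 165, 163, 166, 177, 187, 190, 187, 189, 189, 190, 186, 186, 185, 186, 188, 189, 187, 166, 115, 67, 69, 77, 81, 87, 85, 83, 85, 86, 82, 85]
143.5 [0.5234 0.3994 0.215 ]
160 [0.5226 0.3539 0.215 ]
232.5 [0.519  0.1541 0.215 ]
248 [0.5182 0.1115 0.215 ]
-0.103 [235.4397 187.6463]
-0.103 [233.2408 186.3765]
0.103 [162.3889 187.6744]
0.103 [158.5038 186.4075]
```

View pics/c3.png

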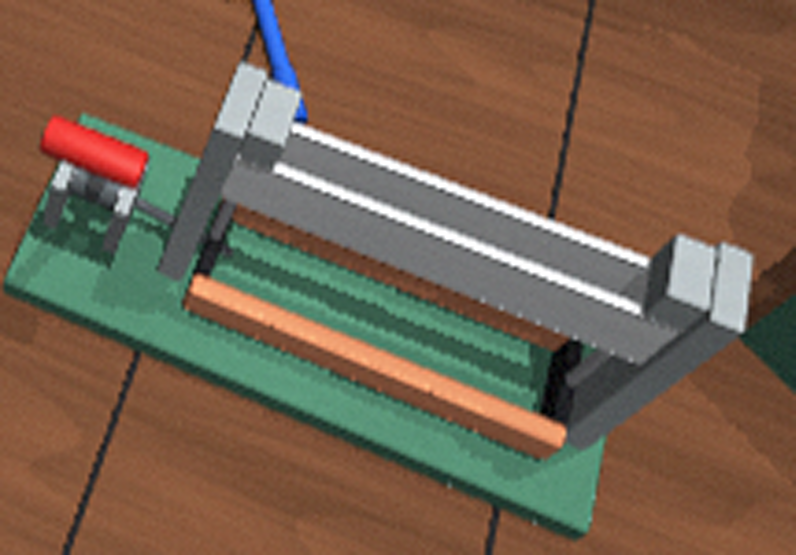

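The gauges are at (0.480,-0.098), (0.603,-0.194), (0.609,-0.290) and (0.443,-0.406). The demagnetiser origin is (0.524,0.254), yaw -1°. I'll move to the first gauge.

Emit:
step_arm([
  [[1,0,0,5,0,0,0],[1,0,0,5,0,0,0],[1,3.7,-2.8,0,0,0,0],[1,3.7,-2.8,0,0,0,0],[1,3.7,-2.8,0,0,0,0],[1,3.7,-2.8,0,0,0,0],[1,3.7,-2.8,0,0,0,0],[1,3.7,-2.8,0,0,0,0],[1,3.7,-2.9,0,0,0,0]],
])

```text
clock: 1.23
tool_pos: [0.4509, 0.4493, 0.3262]
orientation: [-90.0, -0.0, 163.6]
force: [-0.3, 0.4, -0.8]
opening: 0.0876
```

Emit:
step_arm([
  [[1,0.25,-4.6,0,0,0,1.6],[1,0.25,-4.6,0,0,0,1.6],[1,0.25,-4.6,0,0,0,1.6],[1,0.25,-4.6,0,0,0,1.6],[1,0.25,-4.6,0,0,0,1.6],[1,0.25,-4.6,0,0,0,1.6],[1,0.25,-4.6,0,0,0,1.6],[1,0.25,-4.6,0,0,0,1.6],[1,0.25,-4.6,0,0,0,1.6],[1,0.25,-4.6,0,0,0,1.6],[1,0.25,-4.6,-3,0,0,0],[1,0.25,-4.6,-3,0,0,0]],
])

```text
clock: 2.72
tool_pos: [0.4797, -0.103, 0.266]
orientation: [-90.0, 0.1, 179.6]
force: [0.7, 0.4, 0.0]
opening: 0.0875
```

Emit:
step_arm([
  [[1,0,0.4,-5,0,0,0],[1,0,0,-5,0,0,0],[1,0,0,-5,0,0,0],[1,0,0,-5,0,0,0],[1,0,0,-3,0,0,0],[1,0,0,-2,0,0,0],[1,0,0,-1.2,0,0,0],[1,0,0,0,0,0,0]],
])

```text
clock: 3.72
tool_pos: [0.4795, -0.0977, 0.004]
orientation: [-90.0, -0.1, 179.6]
force: [-0.3, 1.0, 0.1]
opening: 0.0878
```

Emit:
step_arm([
  [[-1,0,0,0,0,0,0],[-1,0,0,0,0,0,0],[-1,0,0,0,0,0,0],[-1,0,0,0,0,0,0],[-1,0,0,0,0,0,0],[-1,0,0,0,0,0,0]],
])

```text
clock: 4.47
tool_pos: [0.4802, -0.0976, 0.0051]
orientation: [-90.0, 0.0, 179.6]
force: [-1.4, 0.4, 6.4]
opening: 0.0611
```

Emit:
step_arm([
  [[-1,0,0,2,0,0,0],[-1,0,0,3,0,0,0],[-1,0,0,4,0,0,0],[-1,0,0,4,0,0,0],[-1,0,0,4,0,0,0],[-1,0,0,4,0,0,0],[-1,0,0,0,0,0,0],[-1,0,0,0,0,0,0]],
])

```text
clock: 5.48
tool_pos: [0.4789, -0.0975, 0.2135]
orientation: [-90.0, -0.1, 179.5]
force: [-0.1, 0.4, -3.4]
opening: 0.061
```

```bash
python3 - <<'E'
from h import *
a=ctrl.snapshot("scene");b=ctrl.snapshot("top")
A=cv2.resize(a[80:330,200:450],None,fx=2,fy=2);B=b[140:390,230:480]
cv2.imwrite("pics/m1.png",np.hstack([A[:, :400],cv2.resize(B,(500,500))[:, :400]]))
for g in gauges(b):print(g)
print(proj("scene",ctrl.get_obs()["tool_pos"]),ctrl.get_obs()["opening"])
E
```

```text
(array([ 0.60930588, -0.29003614]), np.float64(-169.8249140788951), np.float64(-170.1354446966194), np.float64(0.05702054162207423), np.float64(0.07320649088740866))
(array([ 0.44330722, -0.40576051]), np.float64(7.682482551548091), np.float64(7.524084062655267), np.float64(0.05625603512743897), np.float64(0.07325120718739477))
[322.8690915  168.89913193] 0.06107417313274074
```

View pics/m1.png

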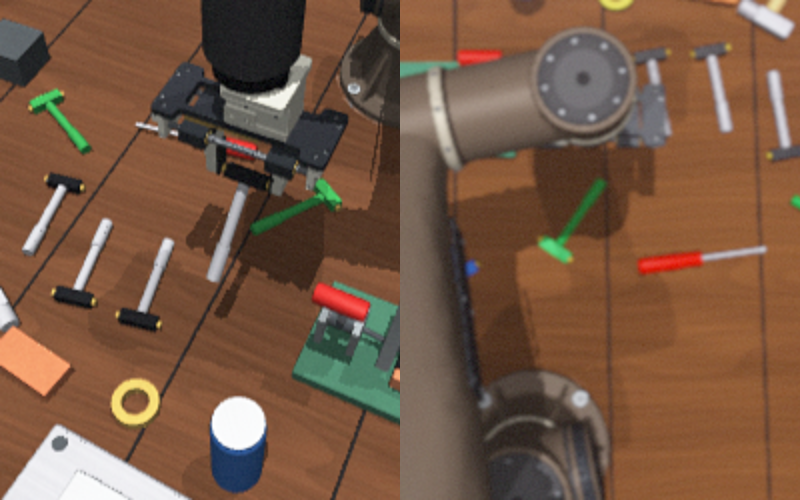

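```bash
python3 - <<'E'
from h import *
for a in range(0,91,15):
    r=np.radians(a);print(a,proj("scene",[.479+.13*np.cos(r),-.0975,.2195-.13*np.sin(r)]))
E
```

```text
0 [298.38539988 210.27996658]
15 [299.74127273 217.15612926]
30 [302.58729033 220.08089966]
45 [306.56038533 219.29022155]
60 [311.29212428 215.23594849]
75 [316.44511546 208.46652585]
90 [321.726507   199.54939248]
```

Emit:
step_arm([
  [[0.36,0,0,0,0,0,0],[0.37,0,0,0,0,0,0],[0.37,0,0,0,0,0,0]],
])

```text
clock: 5.95
tool_pos: [0.4799, -0.0976, 0.2143]
orientation: [-90.0, -0.0, 179.6]
force: [-1.1, 0.7, -2.0]
opening: 0.061
```

```bash
cat >> h.py <<'E'
def stem(y,x,a0=(200,80,450,330)):
    pass
E
python3 - <<'E'
from h import *
a=ctrl.snapshot("scene");o=ctrl.get_obs();print(o["opening"],o["force"])
I=a[120:260,270:370];g=(I.min(2)>125)&(I.max(2).astype(int)-I.min(2)<25)
for c,n in blobs(g,60):print(c+[270,120],n)
cv2.imwrite("pics/m2.png",cv2.resize(I,None,fx=4,fy=4))
E
```

```text
0.06092680826344185 [-0.21474402 -0.48819423 -2.49624498]
[337.67630058 128.02890173] 173
[312.14339623 198.88679245] 265
[277.68648649 215.97297297] 185
```

View pics/m2.png

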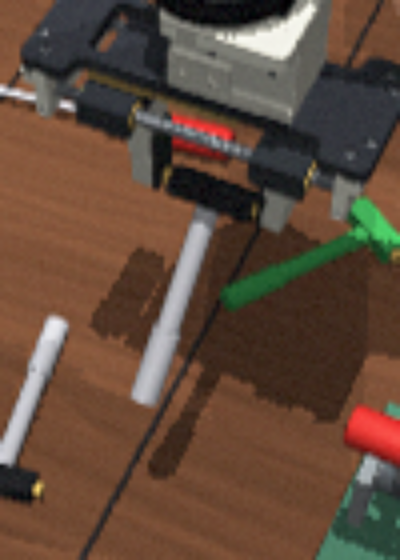

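Sag is about 45°. The handle is held well, so I'll carry it above the far slot (world y 0.332), turning so that the stem leans to -y.

Emit:
step_arm([
  [[-1,0,0,6,0,0,0],[-1,0,0,6,0,0,0],[-1,0,0,4,0,0,0],[-1,0,0,-6,0,0,0],[-1,0,0,6,0,0,0],[-1,0,0,-6,0,0,0],[-1,0,0,6,0,0,0],[-1,0,0,0,0,0,0]],
])

```text
clock: 7.0
tool_pos: [0.4801, -0.0986, 0.3768]
orientation: [-89.9, 0.2, 179.6]
force: [2.4, 0.3, -0.7]
opening: 0.0607
```

Emit:
step_arm([
  [[-1,0.45,4.3,0,0,0,-9.06],[-1,0.45,4.3,0,0,0,-9.06],[-1,0.45,4.3,0,0,0,-9.06],[-1,0.45,4.3,0,0,0,-9.06],[-1,0.45,4.3,0,0,0,-9.06],[-1,0.45,4.3,0,0,0,-9.06],[-1,0.45,4.3,0,0,0,-9.06],[-1,0.45,4.3,0,0,0,-9.06],[-1,0.45,4.3,0,0,0,-9.06],[-1,0.45,4.3,0,0,0,-9.06],[-1,0,0,0,0,0,0],[-1,0,0,0,0,0,0]],
])

```text
clock: 8.5
tool_pos: [0.5251, 0.3327, 0.3745]
orientation: [-90.0, 0.0, 89.0]
force: [-0.2, 0.2, -1.8]
opening: 0.0609
```

```bash
python3 - <<'E'
from h import *
a=ctrl.snapshot("scene");o=ctrl.get_obs();p=o["tool_pos"];print(p,o["opening"],o["force"])
c=proj("scene",p).astype(int);print(c)
x0,y0=max(c[0]-100,0),max(c[1]-70,0);x0=min(x0,440)
cv2.imwrite("pics/m3.png",cv2.resize(a[y0:y0+180,x0:x0+200],None,fx=3,fy=3));print(x0,y0)
for d in range(0,61,15):
    r=np.radians(d);print(d,(proj("scene",p+np.array([0,-.13*np.sin(r),.004-.13*np.cos(r)]))-[x0,y0])*3)
E
```

```text
[0.52515697 0.3323621  0.37482718] 0.06105067902103154 [ 0.85915555  0.25225663 -1.87415646]
[557 210]
440 140
0 [241.08552597 319.08520827]
15 [189.90660111 296.50324128]
30 [148.24010456 268.7125181 ]
45 [117.78143759 236.64820846]
60 [100.28487104 201.36074145]
```

View pics/m3.png

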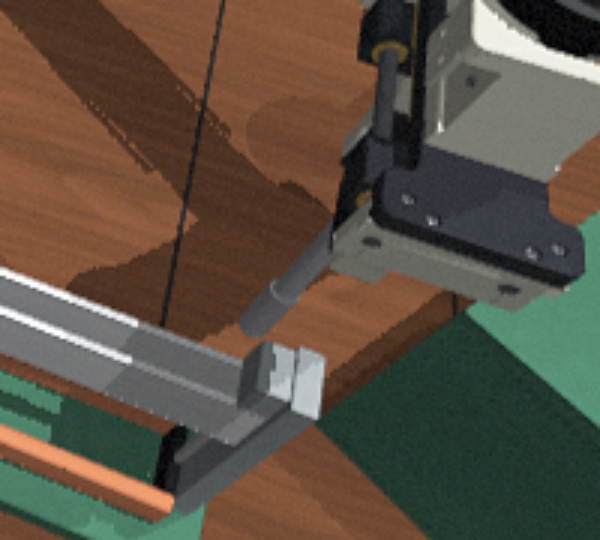

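The jerks made it hang nearly vertical: the plug tip in the crop is at (252,325), against (241,319) predicted for plumb. Lowering.

Emit:
step_arm([
  [[-1,0,0,-2,0,0,0],[-1,0,0,-2.8,0,0,0],[-1,0,0,-2.8,0,0,0],[-1,0,0,-2.8,0,0,0],[-1,0,0,-2.8,0,0,0],[-1,0,0,-2,0,0,0],[-1,0,0,-1.5,0,0,0],[-1,0,0,-1,0,0,0],[-1,0,0,-0.5,0,0,0],[-1,0,0,0,0,0,0]],
])

```text
clock: 9.8
tool_pos: [0.5251, 0.3324, 0.1927]
orientation: [-90.0, -0.0, 89.0]
force: [0.8, 0.6, -1.1]
opening: 0.0609
```

Emit:
step_arm([
  [[-1,0,0,-0.2,0,0,0],[-1,0,0,0,0,0,0]],
])

```text
clock: 10.05
tool_pos: [0.5254, 0.3329, 0.1917]
orientation: [-90.1, -0.1, 89.0]
force: [-0.8, -0.4, 3.6]
opening: 0.0608
```

Emit:
step_arm([
  [[0.38,0,0,0,0,0,0],[0.4,0,0,0,0,0,0],[0.42,0,0,0,0,0,0],[0.45,0,0,0,0,0,0],[0.55,0,0,0,0,0,0],[0.9,0,0,0,0,0,0],[0.9,0,0,0,0,0,0],[0.9,0,0,2,0,0,0],[0.9,0,0,4,0,0,0],[1,0,0,5,0,0,0]],
])

```text
clock: 11.3
tool_pos: [0.5245, 0.332, 0.3008]
orientation: [-89.9, 0.1, 89.0]
force: [0.8, 1.1, 0.6]
opening: 0.0866
```

Emit:
step_arm([
  [[1,-0.6,-4.5,1,0,0,0],[1,-0.6,-4.5,0,0,0,0],[1,-0.6,-4.5,0,0,0,0],[1,-0.6,-4.5,0,0,0,0],[1,-0.6,-4.5,0,0,0,0],[1,-0.6,-4.5,0,0,0,0],[1,0,0,0,0,0,0]],
])

```text
clock: 12.18
tool_pos: [0.4884, 0.0601, 0.3111]
orientation: [-90.0, -0.0, 88.8]
force: [0.4, 0.3, -1.2]
opening: 0.0873
```

```bash
python3 - <<'E'
from h import *
a=ctrl.snapshot("scene");b=ctrl.snapshot("top");cv2.imwrite("pics/s4.png",a);cv2.imwrite("pics/t4.png",b)
for g in gauges(b):print(g)
A=cv2.resize(a[200:320,390:560],None,fx=2.6,fy=2.6);B=cv2.resize(b[140:220,130:295],None,fx=2.2,fy=2.2)
W=np.zeros((A.shape[0],A.shape[1]+B.shape[1],3),np.uint8);W[:,:A.shape[1]]=A;W[:B.shape[0],A.shape[1]:]=B
cv2.imwrite("pics/m4.png",W);print(W.shape)
E
```

```text
(array([ 0.609227  , -0.28999624]), np.float64(-169.48518497523546), np.float64(-170.14912872170083), np.float64(0.05711914104881238), np.float64(0.07316351154085429))
(array([ 0.6023894 , -0.19378638]), np.float64(-170.24592478513298), np.float64(-170.37285810038276), np.float64(0.05749584411299871), np.float64(0.07154140722211534))
(array([ 0.44327215, -0.40618783]), np.float64(7.4533358955978475), np.float64(7.884590283584), np.float64(0.05717229503829798), np.float64(0.07308878963823554))
(312, 805, 3)
```

View pics/m4.png

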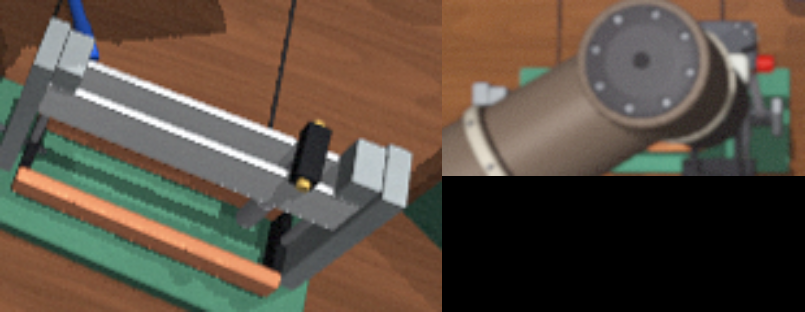

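The first gauge hangs properly across both rails. Next is gauge B at (0.6024,-0.1937), with fingers at a reduced opening because its neighbour is close.

Emit:
step_arm([
  [[0.66,1.41,-3.2,0,0,0,-9.9],[0.66,1.41,-3.2,0,0,0,-9.9],[0.66,1.41,-3.2,0,0,0,-9.9],[0.66,1.41,-3.2,0,0,0,-9.9],[0.66,1.41,-3.2,0,0,0,-9.9],[0.66,1.41,-3.2,0,0,0,-9.9],[0.66,1.41,-3.2,0,0,0,-9.9],[0.66,1.41,-3.2,0,0,0,-9.9],[0.66,0,0,-5,0,0,0],[0.66,0,0,-5,0,0,0],[0.66,0,0,-5,0,0,0],[0.66,0,0,0,0,0,0]],
])

```text
clock: 13.78
tool_pos: [0.5997, -0.1924, 0.1563]
orientation: [-89.9, 0.5, 9.8]
force: [0.6, -0.8, 1.1]
opening: 0.0728
```

Emit:
step_arm([
  [[0.66,0.1,0,-5,0,0,0],[0.66,0,0,-5,0,0,0],[0.66,0,0,-3,0,0,0],[0.66,0,0,0,0,0,0],[0.66,0,0,0,0,0,0]],
])

```text
clock: 14.4
tool_pos: [0.605, -0.1935, 0.0332]
orientation: [-90.1, -0.2, 9.8]
force: [0.5, 0.2, -0.2]
opening: 0.0728
```

Emit:
step_arm([
  [[0.66,-0.2,0,-1.5,0,0,0],[0.66,0,0,-1.4,0,0,0],[0.66,0,0,0,0,0,0],[0.66,0,0,0,0,0,0]],
])

```text
clock: 14.9
tool_pos: [0.6005, -0.1936, 0.0012]
orientation: [-90.0, 0.0, 9.8]
force: [-0.1, 0.2, 0.7]
opening: 0.0727
```

Emit:
step_arm([
  [[-1,0,0,0,0,0,0],[-1,0,0,0,0,0,0],[-1,0,0,0,0,0,0],[-1,0,0,0,0,0,0],[-1,0,0,0,0,0,0]],
])

```text
clock: 15.52
tool_pos: [0.6007, -0.1936, 0.0015]
orientation: [-90.0, 0.0, 9.8]
force: [0.6, -0.9, -0.8]
opening: 0.0609
```

Emit:
step_arm([
  [[-1,0,0,3,0,0,0],[-1,0,0,5,0,0,0],[-1,0,0,6,0,0,0],[-1,0,0,6,0,0,0],[-1,0,0,6,0,0,0],[-1,0,0,6,0,0,0],[-1,0,0,5.4,0,0,0],[-1,0,0,-6,0,0,0],[-1,0,0,6,0,0,0],[-1,0,0,-6,0,0,0],[-1,0,0,6,0,0,0],[-1,0,0,0,0,0,0]],
])

```text
clock: 17.02
tool_pos: [0.6009, -0.1945, 0.3785]
orientation: [-90.2, -0.2, 9.8]
force: [1.6, -0.4, -0.4]
opening: 0.0611
```

Emit:
step_arm([
  [[-1,-0.76,4.74,0,0,0,7.92],[-1,-0.76,4.74,0,0,0,7.92],[-1,-0.76,4.74,0,0,0,7.92],[-1,-0.76,4.74,0,0,0,7.92],[-1,-0.76,4.74,0,0,0,7.92],[-1,-0.76,4.74,0,0,0,7.92],[-1,-0.76,4.74,0,0,0,7.92],[-1,-0.76,4.74,0,0,0,7.92],[-1,-0.76,4.74,0,0,0,7.92],[-1,-0.76,4.74,0,0,0,7.92],[-1,0,0,0,0,0,0],[-1,0,0,0,0,0,0]],
])

```text
clock: 18.52
tool_pos: [0.5248, 0.2809, 0.3759]
orientation: [-90.0, -0.0, 89.0]
force: [0.1, 1.6, -2.2]
opening: 0.0612
```

```bash
cat > chk.py <<'E'
from h import *
import sys
a=ctrl.snapshot("scene");o=ctrl.get_obs();p=o["tool_pos"];print(p,o["opening"],o["force"])
c=proj("scene",p).astype(int)
x0,y0=min(max(c[0]-100,0),440),max(c[1]-70,0)
I=cv2.resize(a[y0:y0+180,x0:x0+200],None,fx=3,fy=3);cv2.imwrite(sys.argv[1],I)
S={}
for d in range(-30,61,15):
    r=np.radians(d);S[d]=((proj("scene",p+np.array([0,-.13*np.sin(r),.007-.13*np.cos(r)]))-[x0,y0])*3).round()
print(S)
E
python3 chk.py pics/m5.png
```

```text
[0.52492925 0.28032788 0.37597844] 0.06138363110640418 [ 0.87097159  0.33688112 -2.73452814]
{-30: array([327., 346.]), -15: array([265., 338.]), 0: array([208., 322.]), 15: array([158., 300.]), 30: array([117., 272.]), 45: array([ 85., 240.]), 60: array([ 66., 204.])}
```

View pics/m5.png

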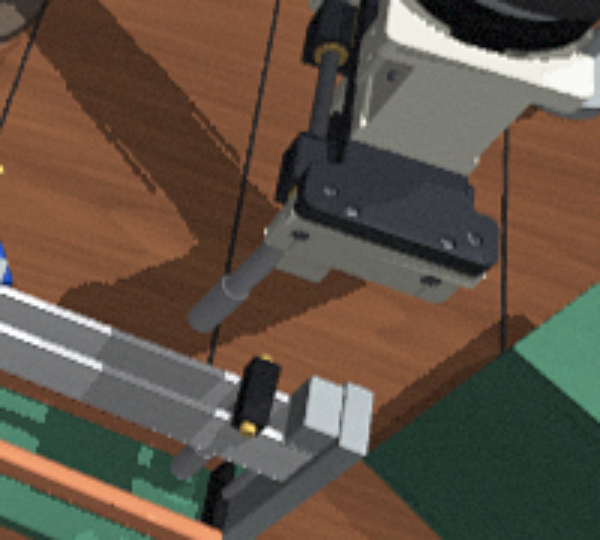

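Plumb again (tip at (200,320), against (208,322) predicted). Lowering and releasing.

Emit:
step_arm([
  [[-1,0,0,-2,0,0,0],[-1,0,0,-2.8,0,0,0],[-1,0,0,-2.8,0,0,0],[-1,0,0,-2.8,0,0,0],[-1,0,0,-2.8,0,0,0],[-1,0,0,-2,0,0,0],[-1,0,0,-1.5,0,0,0],[-1,0,0,-1,0,0,0],[-1,0,0,-0.9,0,0,0],[-1,0,0,0,0,0,0]],
])

```text
clock: 19.82
tool_pos: [0.5249, 0.2804, 0.1895]
orientation: [-90.0, 0.0, 89.0]
force: [-0.1, -0.3, -1.2]
opening: 0.061
```

Emit:
step_arm([
  [[-1,0,0,-0.2,0,0,0],[-1,0,0,0,0,0,0]],
])

```text
clock: 20.08
tool_pos: [0.5251, 0.2805, 0.1888]
orientation: [-90.1, -0.0, 89.0]
force: [-1.5, -1.9, 4.4]
opening: 0.0609
```

Emit:
step_arm([
  [[0.38,0,0,0,0,0,0],[0.4,0,0,0,0,0,0],[0.42,0,0,0,0,0,0],[0.45,0,0,0,0,0,0],[0.55,0,0,0,0,0,0],[0.9,0,0,0,0,0,0],[0.9,0,0,0,0,0,0],[0.9,0,0,2,0,0,0],[0.9,0,0,4,0,0,0],[1,0,0,6,0,0,0]],
])

```text
clock: 21.32
tool_pos: [0.524, 0.2799, 0.3072]
orientation: [-89.8, 0.1, 89.0]
force: [1.0, 1.2, 1.2]
opening: 0.0869
```

Emit:
step_arm([
  [[1,0.7,-4.75,0,0,0,-6.6],[1,0.7,-4.75,0,0,0,-6.6],[1,0.7,-4.75,0,0,0,-6.6],[1,0.7,-4.75,0,0,0,-6.6],[1,0.7,-4.75,0,0,0,-6.6],[1,0,0,0,0,0,0]],
])

```text
clock: 22.08
tool_pos: [0.5599, 0.0402, 0.3077]
orientation: [-90.0, 0.0, 55.7]
force: [-0.4, 0.8, -0.8]
opening: 0.0879
```

```bash
python3 - <<'E'
from h import *
a=ctrl.snapshot("scene");b=ctrl.snapshot("top");cv2.imwrite("pics/s6.png",a)
for g in gauges(b):print(g)
print(ctrl.get_obs()["tool_pos"])
h=cv2.cvtColor(a,cv2.COLOR_BGR2HSV);m=(h[...,0]>20)&(h[...,0]<34)&(h[...,1]>110)&(h[...,2]>90);m[:, :395]=0
print([(c.round(1),n) for c,n in blobs(m,3)])
for y in(.332,.280):print([proj("scene",[.5245+s*.029,y,.194]).round(1) for s in(-1,1)])
E
```

```text
(array([ 0.60919037, -0.28986602]), np.float64(-169.500604579006), np.float64(-170.0956385758014), np.float64(0.05758388169344481), np.float64(0.0733551887599115))
(array([ 0.44350413, -0.40621156]), np.float64(7.35641215138905), np.float64(7.968362113948779), np.float64(0.05699544506095004), np.float64(0.07279810602999955))
[0.55979229 0.04249766 0.30751867]
[(array([412.7, 159.3]), np.int32(3)), (array([404.5, 185.7]), np.int32(6)), (array([481.2, 261.2]), np.int32(10)), (array([506.2, 270.1]), np.int32(14))]
[array([509.3, 247. ]), array([505.5, 270.7])]
[array([483.9, 237.9]), array([479.2, 260.9])]
```

Both gauges hang where expected. Going for gauge C at (0.6092,-0.2899).

Emit:
step_arm([
  [[0.8,0.7,-4.75,0,0,0,-6.53],[0.8,0.7,-4.75,0,0,0,-6.53],[0.8,0.7,-4.75,0,0,0,-6.53],[0.8,0.7,-4.75,0,0,0,-6.53],[0.8,0.7,-4.75,0,0,0,-6.53],[0.8,0.7,-4.75,0,0,0,-6.53],[0.8,0.7,-4.75,0,0,0,-6.53],[0.8,0,0,-5,0,0,0],[0.8,0,0,-5,0,0,0],[0.8,0,0,-5,0,0,0],[0.8,0,0,-5,0,0,0],[0.8,0,0,0,0,0,0]],
])

```text
clock: 23.68
tool_pos: [0.6065, -0.2877, 0.1033]
orientation: [-89.8, 0.4, 10.4]
force: [-0.8, 0.1, 0.3]
opening: 0.079
```

Emit:
step_arm([
  [[0.8,0,0,-4,0,0,0],[0.8,0,0,-3,0,0,0],[0.8,0,0,0,0,0,0],[0.8,0,0,0,0,0,0],[0.8,0,0,0,0,0,0]],
])

```text
clock: 24.3
tool_pos: [0.6103, -0.2898, 0.04]
orientation: [-90.1, -0.2, 10.3]
force: [-0.9, 1.2, -0.7]
opening: 0.079
```

Emit:
step_arm([
  [[0.8,0,0,-2,0,0,0],[0.8,0,0,-1.6,0,0,0],[0.8,0,0,0,0,0,0],[0.8,0,0,0,0,0,0],[0.8,0,0,0,0,0,0]],
])

```text
clock: 24.92
tool_pos: [0.6089, -0.2897, 0.002]
orientation: [-90.0, -0.0, 10.3]
force: [-0.9, -0.4, -0.4]
opening: 0.079
```

Emit:
step_arm([
  [[-1,0,0,0,0,0,0],[-1,0,0,0,0,0,0],[-1,0,0,0,0,0,0],[-1,0,0,0,0,0,0],[-1,0,0,0,0,0,0],[-1,0,0,0,0,0,0]],
])

```text
clock: 25.68
tool_pos: [0.6088, -0.2896, 0.0017]
orientation: [-90.0, -0.0, 10.3]
force: [-0.8, 1.3, 2.5]
opening: 0.061
```

Emit:
step_arm([
  [[-1,0,0,3,0,0,0],[-1,0,0,5,0,0,0],[-1,0,0,6,0,0,0],[-1,0,0,6,0,0,0],[-1,0,0,6,0,0,0],[-1,0,0,6,0,0,0],[-1,0,0,5.4,0,0,0],[-1,0,0,-6,0,0,0],[-1,0,0,6,0,0,0],[-1,0,0,-6,0,0,0],[-1,0,0,6,0,0,0],[-1,0,0,0,0,0,0]],
])

```text
clock: 27.18
tool_pos: [0.6087, -0.2905, 0.3783]
orientation: [-90.2, -0.1, 10.3]
force: [2.2, -0.6, 0.0]
opening: 0.0613
```

Emit:
step_arm([
  [[-1,-0.704,4.317,0,0,0,6.56],[-1,-0.704,4.317,0,0,0,6.56],[-1,-0.704,4.317,0,0,0,6.56],[-1,-0.704,4.317,0,0,0,6.56],[-1,-0.704,4.317,0,0,0,6.56],[-1,-0.704,4.317,0,0,0,6.56],[-1,-0.704,4.317,0,0,0,6.56],[-1,-0.704,4.317,0,0,0,6.56],[-1,-0.704,4.317,0,0,0,6.56],[-1,-0.704,4.317,0,0,0,6.56],[-1,-0.704,4.317,0,0,0,6.56],[-1,-0.704,4.317,0,0,0,6.56]],
])

```text
clock: 28.68
tool_pos: [0.5243, 0.2303, 0.3763]
orientation: [-90.1, -0.1, 89.2]
force: [0.2, -0.3, -1.8]
opening: 0.061
```

Emit:
step_arm([
  [[-1,0,0,0,0,0,0],[-1,0,0,0,0,0,0]],
])

```text
clock: 28.92
tool_pos: [0.5244, 0.2288, 0.3759]
orientation: [-90.0, -0.0, 89.0]
force: [-0.9, 0.2, -1.8]
opening: 0.0611
```

```bash
python3 chk.py pics/m7.png
```

```text
[0.52450457 0.2283098  0.37590554] 0.06123362902367576 [-0.39066562 -1.20999001 -2.52793645]
{-30: array([337., 345.]), -15: array([278., 338.]), 0: array([223., 323.]), 15: array([175., 301.]), 30: array([133., 274.]), 45: array([101., 242.]), 60: array([ 80., 206.])}
```

View pics/m7.png

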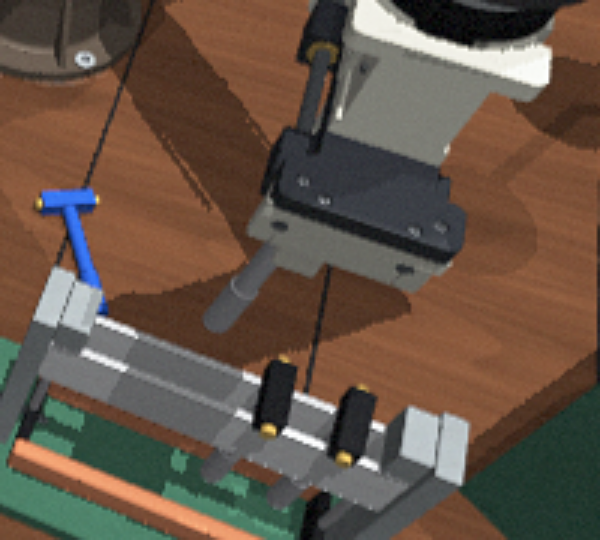

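Plumb (tip at (215,325)), and the two hung gauges look fine. Lower, release, and go back toward gauge D.

Emit:
step_arm([
  [[-1,0,0,-2,0,0,0],[-1,0,0,-2.8,0,0,0],[-1,0,0,-2.8,0,0,0],[-1,0,0,-2.8,0,0,0],[-1,0,0,-2.8,0,0,0],[-1,0,0,-2,0,0,0],[-1,0,0,-1.5,0,0,0],[-1,0,0,-1,0,0,0],[-1,0,0,-0.9,0,0,0],[-1,0,0,0,0,0,0]],
])

```text
clock: 30.22
tool_pos: [0.5244, 0.2284, 0.1895]
orientation: [-90.0, 0.0, 89.0]
force: [-0.1, 0.0, -1.9]
opening: 0.0614
```

Emit:
step_arm([
  [[-1,0,0,-0.2,0,0,0],[-1,0,0,0,0,0,0]],
])

```text
clock: 30.48
tool_pos: [0.5246, 0.2285, 0.1888]
orientation: [-90.1, -0.0, 89.0]
force: [-2.5, -1.8, 3.6]
opening: 0.0611
```

Emit:
step_arm([
  [[0.38,0,0,0,0,0,0],[0.4,0,0,0,0,0,0],[0.42,0,0,0,0,0,0],[0.45,0,0,0,0,0,0],[0.55,0,0,0,0,0,0],[0.9,0,0,0,0,0,0],[0.9,0,0,0,0,0,0],[0.9,0,0,2,0,0,0],[0.9,0,0,4,0,0,0],[1,0,0,6,0,0,0]],
])

```text
clock: 31.72
tool_pos: [0.5234, 0.2279, 0.3072]
orientation: [-89.8, 0.1, 89.0]
force: [0.8, 1.1, 0.6]
opening: 0.0861
```

Emit:
step_arm([
  [[1,0,-5,0,0,0,0],[1,0,-5,0,0,0,0],[1,0,-5,0,0,0,0],[1,0,-5,0,0,0,0],[1,0,0,0,0,0,0]],
])

```text
clock: 32.35
tool_pos: [0.524, 0.0258, 0.3079]
orientation: [-90.0, 0.0, 88.8]
force: [-0.7, 0.2, 0.5]
opening: 0.0874
```

```bash
cat > chk2.py <<'E'
from h import *
import sys
a=ctrl.snapshot("scene");b=ctrl.snapshot("top");cv2.imwrite(sys.argv[1],a)
for g in gauges(b):print(g)
print(ctrl.get_obs()["tool_pos"],ctrl.get_obs()["orientation"])
h=cv2.cvtColor(a,cv2.COLOR_BGR2HSV);m=(h[...,0]>20)&(h[...,0]<34)&(h[...,1]>110)&(h[...,2]>90);m[:, :425]=0;m[:220]=0
print([(c.round(1),n,ray("scene",c,.194).round(3)) for c,n in blobs(m,2)])
E
python3 chk2.py pics/s8.png
```

```text
(array([ 0.44386275, -0.40621479]), np.float64(8.63025304104039), np.float64(7.967740844296533), np.float64(0.05739881403824516), np.float64(0.07248992576176194))
[0.52432105 0.0280487  0.30763297] [-9.00148375e+01 -1.32059444e-02  8.88918722e+01]
[(array([459.5, 228. ]), np.int32(2), array([0.493, 0.228, 0.194])), (array([486.5, 238. ]), np.int32(2), array([0.494, 0.285, 0.194])), (array([511.5, 247. ]), np.int32(2), array([0.494, 0.336, 0.194])), (array([454.2, 250.9]), np.int32(10), array([0.552, 0.229, 0.194])), (array([481.4, 261.3]), np.int32(13), array([0.553, 0.284, 0.194])), (array([507.1, 270.7]), np.int32(9), array([0.552, 0.335, 0.194]))]
```

All three hang correctly. Gauge D is at (0.4435,-0.4062), stem 7.8°.

Emit:
step_arm([
  [[0.8,-0.805,-4.34,0,0,0,-8.11],[0.8,-0.805,-4.34,0,0,0,-8.11],[0.8,-0.805,-4.34,0,0,0,-8.11],[0.8,-0.805,-4.34,0,0,0,-8.11],[0.8,-0.805,-4.34,0,0,0,-8.11],[0.8,-0.805,-4.34,0,0,0,-8.11],[0.8,-0.805,-4.34,0,0,0,-8.11],[0.8,-0.805,-4.34,0,0,0,-8.11],[0.8,-0.805,-4.34,0,0,0,-8.11],[0.8,-0.805,-4.34,0,0,0,-8.11],[0.8,0,0,-5,0,0,0],[0.8,0,0,-5,0,0,0]],
])

```text
clock: 33.95
tool_pos: [0.4448, -0.4053, 0.2063]
orientation: [-90.0, -0.1, 7.9]
force: [0.5, 1.1, -0.3]
opening: 0.0789
```

Emit:
step_arm([
  [[0.8,0,0,-5,0,0,0],[0.8,0,0,-5,0,0,0],[0.8,0,0,-4,0,0,0],[0.8,0,0,-3,0,0,0],[0.8,0,0,0,0,0,0],[0.8,0,0,0,0,0,0],[0.8,0,0,0,0,0,0]],
])

```text
clock: 34.83
tool_pos: [0.445, -0.4059, 0.0392]
orientation: [-90.1, -0.1, 7.9]
force: [-0.2, 0.1, 0.0]
opening: 0.079
```

Emit:
step_arm([
  [[0.8,0,0,-2,0,0,0],[0.8,0,0,-1.6,0,0,0],[0.8,0,0,0,0,0,0],[0.8,0,0,0,0,0,0],[0.8,0,0,0,0,0,0]],
])

```text
clock: 35.45
tool_pos: [0.444, -0.4057, 0.002]
orientation: [-90.0, -0.0, 7.9]
force: [-0.4, 0.2, 0.4]
opening: 0.0794
```

Emit:
step_arm([
  [[-1,0,0,0,0,0,0],[-1,0,0,0,0,0,0],[-1,0,0,0,0,0,0],[-1,0,0,0,0,0,0],[-1,0,0,0,0,0,0],[-1,0,0,0,0,0,0]],
])

```text
clock: 36.2
tool_pos: [0.4438, -0.4055, 0.0017]
orientation: [-90.0, 0.0, 7.9]
force: [-1.2, 0.8, 2.2]
opening: 0.0612
```

Emit:
step_arm([
  [[-1,0,0,3,0,0,0],[-1,0,0,5,0,0,0],[-1,0,0,6,0,0,0],[-1,0,0,6,0,0,0],[-1,0,0,6,0,0,0],[-1,0,0,6,0,0,0],[-1,0,0,5.4,0,0,0],[-1,0,0,-6,0,0,0],[-1,0,0,6,0,0,0],[-1,0,0,-6,0,0,0],[-1,0,0,6,0,0,0],[-1,0,0,0,0,0,0]],
])

```text
clock: 37.7
tool_pos: [0.4436, -0.4065, 0.378]
orientation: [-90.2, -0.1, 7.9]
force: [2.1, 0.2, -1.5]
opening: 0.0613
```

Emit:
step_arm([
  [[-1,0.667,4.858,0,0,0,6.76],[-1,0.667,4.858,0,0,0,6.76],[-1,0.667,4.858,0,0,0,6.76],[-1,0.667,4.858,0,0,0,6.76],[-1,0.667,4.858,0,0,0,6.76],[-1,0.667,4.858,0,0,0,6.76],[-1,0.667,4.858,0,0,0,6.76],[-1,0.667,4.858,0,0,0,6.76],[-1,0.667,4.858,0,0,0,6.76],[-1,0.667,4.858,0,0,0,6.76],[-1,0.667,4.858,0,0,0,6.76],[-1,0.667,4.858,0,0,0,6.76]],
])

```text
clock: 39.2
tool_pos: [0.5242, 0.1796, 0.3762]
orientation: [-90.1, -0.1, 89.2]
force: [0.8, -0.5, -2.8]
opening: 0.0611
```

Emit:
step_arm([
  [[-1,0,0,0,0,0,0],[-1,0,0,0,0,0,0]],
])

```text
clock: 39.45
tool_pos: [0.524, 0.1779, 0.3756]
orientation: [-90.0, -0.0, 89.0]
force: [0.4, -0.0, -2.9]
opening: 0.0614
```

```bash
python3 chk.py pics/m9.png
```

```text
[0.52400998 0.17735225 0.37582465] 0.06117987743031375 [ 0.06958234 -0.26521032 -2.48940262]
{-30: array([348., 349.]), -15: array([292., 342.]), 0: array([240., 328.]), 15: array([192., 307.]), 30: array([151., 280.]), 45: array([118., 248.]), 60: array([ 95., 212.])}
```

View pics/m9.png

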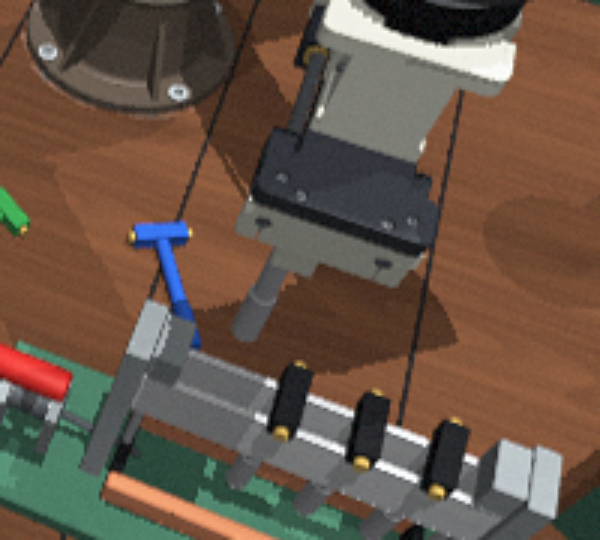

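Plumb (tip at (247,335)). Lower and release.

Emit:
step_arm([
  [[-1,0,0,-2,0,0,0],[-1,0,0,-2.8,0,0,0],[-1,0,0,-2.8,0,0,0],[-1,0,0,-2.8,0,0,0],[-1,0,0,-2.8,0,0,0],[-1,0,0,-2,0,0,0],[-1,0,0,-1.5,0,0,0],[-1,0,0,-1,0,0,0],[-1,0,0,-0.9,0,0,0],[-1,0,0,0,0,0,0]],
])

```text
clock: 40.75
tool_pos: [0.5238, 0.1773, 0.1893]
orientation: [-90.0, 0.0, 89.0]
force: [-0.7, -0.5, -2.2]
opening: 0.0613
```

Emit:
step_arm([
  [[-1,0,0,-0.2,0,0,0],[-1,0,0,0,0,0,0]],
])

```text
clock: 41.0
tool_pos: [0.5242, 0.1776, 0.1883]
orientation: [-90.1, -0.0, 89.0]
force: [-0.0, 0.1, 0.2]
opening: 0.0612
```

Emit:
step_arm([
  [[0.38,0,0,0,0,0,0],[0.4,0,0,0,0,0,0],[0.42,0,0,0,0,0,0],[0.45,0,0,0,0,0,0],[0.55,0,0,0,0,0,0],[0.9,0,0,0,0,0,0],[0.9,0,0,0,0,0,0],[0.9,0,0,2,0,0,0],[0.9,0,0,4,0,0,0],[1,0,0,6,0,0,0]],
])

```text
clock: 42.25
tool_pos: [0.5229, 0.177, 0.3073]
orientation: [-89.8, 0.1, 89.0]
force: [1.5, 0.6, 0.5]
opening: 0.0865
```

Emit:
step_arm([
  [[0.6,1,-5,0,0,0,0],[0.6,1,-5,0,0,0,0],[0.6,1,-2.4,0,0,0,0],[0.6,1,0,0,0,0,0],[0.6,1.1,0,0,0,0,0],[0.6,0,0,0,0,0,0],[0.6,0,0,0,0,0,0]],
])

```text
clock: 43.12
tool_pos: [0.5747, 0.0541, 0.3073]
orientation: [-90.0, 0.0, 89.0]
force: [0.4, -0.1, -0.7]
opening: 0.0702
```

```bash
python3 chk2.py pics/s10.png;python3 -c "
import cv2;a=cv2.imread('pics/s10.png');cv2.imwrite('pics/m10.png',cv2.resize(a[150:320,340:560],None,fx=3.5,fy=3.5))"
```

```text
(array([0.57899458, 0.31010389]), np.float64(178.5797078068924), np.float64(-178.46207305012413), np.float64(0.06251789422778406), np.float64(0.051450209547634566))
(array([0.57797331, 0.24903237]), np.float64(179.52646533525245), np.float64(-178.764687814302), np.float64(0.05964639499274769), np.float64(0.05166964583195173))
(array([0.54644894, 0.27936841]), np.float64(-90.92662183467901), np.float64(-89.63137895152451), np.float64(0.06354999694091129), np.float64(0.09235274029030249))
(array([0.54587034, 0.2192321 ]), np.float64(89.96059078474903), np.float64(79.42165459050399), np.float64(0.06371298793287135), np.float64(0.09099175671149444))
(array([0.51434598, 0.24956814]), np.float64(-0.6277071246796685), np.float64(-0.8580442298009279), np.float64(0.06063189741679886), np.float64(0.046759764340844))
(array([0.54725434, 0.34104108]), np.float64(-89.44996475569425), np.float64(-81.45696221241391), np.float64(0.0650330639983045), np.float64(0.09320735173155119))
(array([0.5147087, 0.3103056]), np.float64(-0.05763058947317777), np.float64(-1.948174592575917), np.float64(0.060846690872942144), np.float64(0.04789357804105278))
[0.57455627 0.05393301 0.30753575] [-8.99903974e+01 -8.81611535e-04  8.90460156e+01]
[(array([429.8, 241.7]), np.int32(11), array([0.552, 0.178, 0.194])), (array([511.5, 247. ]), np.int32(2), array([0.494, 0.336, 0.194])), (array([454.2, 251.3]), np.int32(16), array([0.553, 0.229, 0.194])), (array([481. , 261.1]), np.int32(15), array([0.553, 0.283, 0.194])), (array([506.5, 270.3]), np.int32(13), array([0.552, 0.334, 0.194]))]
```

View pics/m10.png

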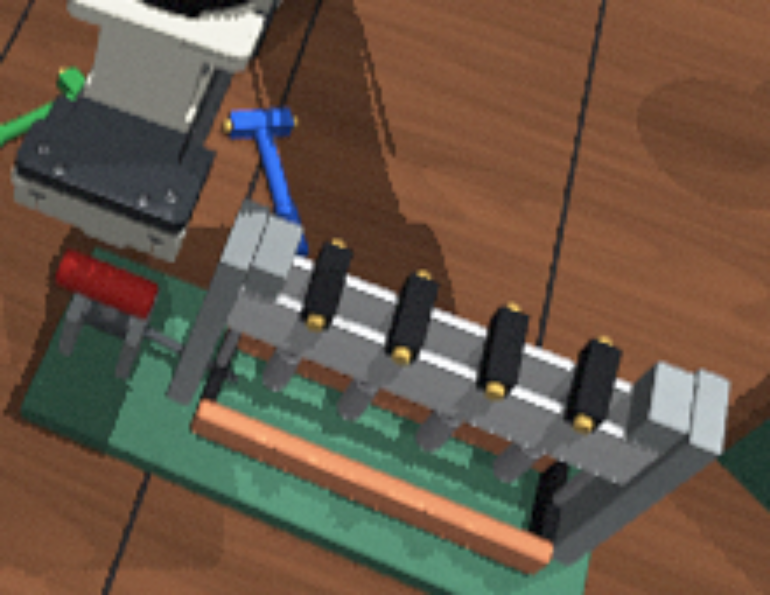

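All four gauges hang across both rails. Now the lever: the gripper is above the grip at (0.575, 0.054), so lower and pinch it.

Emit:
step_arm([
  [[0.6,0,0,-4,0,0,0],[0.6,0,0,-3,0,0,0],[0.6,0,0,-3,0,0,0],[0.6,0,0,-2,0,0,0],[0.6,0,0,-0.8,0,0,0],[0.6,0,0,0,0,0,0],[0.6,0,0,0,0,0,0]],
])

```text
clock: 44.1
tool_pos: [0.5754, 0.0536, 0.1807]
orientation: [-90.1, -0.0, 89.0]
force: [0.2, 0.0, 0.9]
opening: 0.07
```

Emit:
step_arm([
  [[0.2,0,0,0,0,0,0],[0,0,0,0,0,0,0],[-0.2,0,0,0,0,0,0],[-0.3,0,0,0,0,0,0],[-1,0,0,0,0,0,0],[-1,0,0,0,0,0,0],[-1,0,0,0,0,0,0],[-1,0,0,0,0,0,0]],
])

```text
clock: 45.1
tool_pos: [0.5752, 0.0534, 0.1796]
orientation: [-90.0, -0.0, 89.0]
force: [3.9, -0.9, -1.4]
opening: 0.0232
```

Emit:
step_arm([
  [[-1,-0.464,0.008,0.177,0,0,0],[-1,-0.464,0.008,0.177,0,0,0],[-1,-0.475,0.008,0.144,0,0,0],[-1,-0.475,0.008,0.144,0,0,0],[-1,-0.483,0.008,0.11,0,0,0],[-1,-0.483,0.008,0.11,0,0,0],[-1,-0.49,0.008,0.075,0,0,0],[-1,-0.49,0.008,0.075,0,0,0],[-1,-0.495,0.008,0.04,0,0,0],[-1,-0.495,0.008,0.04,0,0,0],[-1,-0.496,0.008,0.005,0,0,0],[-1,-0.496,0.008,0.005,0,0,0]],
])

```text
clock: 46.6
tool_pos: [0.522, 0.0547, 0.1947]
orientation: [-90.7, -0.1, 89.1]
force: [11.8, -5.2, 9.8]
opening: 0.0228
```

Emit:
step_arm([
  [[-1,0,0,0,0,0,0],[-1,0,0,0,0,0,0]],
])

```text
clock: 46.85
tool_pos: [0.5218, 0.0547, 0.1947]
orientation: [-90.7, -0.1, 89.1]
force: [9.5, -4.0, 10.5]
opening: 0.023
```

```bash
python3 - <<'E'
from h import *
a=ctrl.snapshot("scene");o=ctrl.get_obs();print(o["tool_pos"],o["force"],o["opening"],o["orientation"])
cv2.imwrite("pics/m11.png",cv2.resize(a[150:300,330:540],None,fx=3.5,fy=3.5))
h=cv2.cvtColor(a,cv2.COLOR_BGR2HSV);m=((h[...,0]<6)|(h[...,0]>174))&(h[...,1]>170)&(h[...,2]>60);m[:, :335]=0
for c,n in blobs(m,10):print(c,n)
print(proj("scene",[.520,.055,.200]))
E
```

```text
[0.52180938 0.05473242 0.19470382] [10.53628127 -4.63417661 10.87100637] 0.023559118079064932 [-9.06512858e+01 -6.70494989e-02  8.90868678e+01]
[379.12569365 208.29656035]
```

View pics/m11.png

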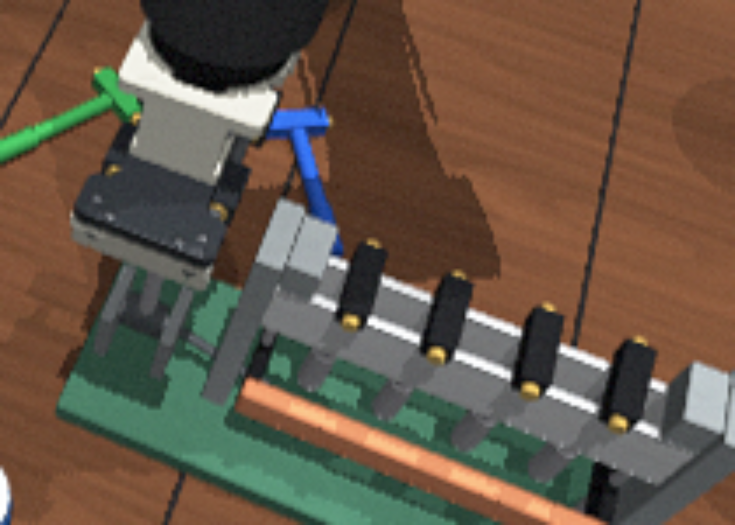

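Following well. The arm yields about 5 mm back and up under the spring and bar friction, so I'll compensate for that in the second half.

Emit:
step_arm([
  [[-1,-0.53,0.008,-0.07,0,0,0],[-1,-0.53,0.008,-0.07,0,0,0],[-1,-0.53,0.008,-0.1,0,0,0],[-1,-0.53,0.008,-0.1,0,0,0],[-1,-0.53,0.008,-0.13,0,0,0],[-1,-0.53,0.008,-0.13,0,0,0],[-1,-0.52,0.008,-0.17,0,0,0],[-1,-0.52,0.008,-0.17,0,0,0],[-1,-0.5,0.008,-0.2,0,0,0],[-1,-0.5,0.008,-0.2,0,0,0],[-1,-0.49,0.008,-0.23,0,0,0],[-1,-0.49,0.008,-0.23,0,0,0]],
])

```text
clock: 48.4
tool_pos: [0.4602, 0.0567, 0.1764]
orientation: [-90.7, -0.2, 89.1]
force: [11.4, -1.8, 9.7]
opening: 0.023
```

Emit:
step_arm([
  [[-1,-0.2,0,-0.1,0,0,0],[-1,0,0,0,0,0,0]],
])

```text
clock: 48.65
tool_pos: [0.4595, 0.0568, 0.1761]
orientation: [-90.8, -0.2, 89.2]
force: [16.5, -4.0, 9.2]
opening: 0.0233
```

The grip is at the stop: the force rises and the tool no longer moves. Holding.

Emit:
step_arm([
  [[-1,-0.15,0,0,0,0,0],[-1,0,0,0,0,0,0],[-1,0,0,0,0,0,0],[-1,0,0,0,0,0,0],[-1,0,0,0,0,0,0],[-1,0,0,0,0,0,0],[-1,0,0,0,0,0,0],[-1,0,0,0,0,0,0],[-1,0,0,0,0,0,0],[-1,0,0,0,0,0,0],[-1,0,0,0,0,0,0],[-1,0,0,0,0,0,0]],
])

```text
clock: 50.15
tool_pos: [0.4591, 0.0569, 0.1761]
orientation: [-90.9, -0.2, 89.1]
force: [21.6, -7.2, 4.1]
opening: 0.0233
```

```bash
python3 chk2.py pics/s12.png | tail -2; python3 -c "
import cv2;a=cv2.imread('pics/s12.png');cv2.imwrite('pics/m12.png',cv2.resize(a[150:300,330:540],None,fx=3.5,fy=3.5))"
```

```text
[0.4591209  0.05689563 0.17608421] [-90.91557172  -0.17120308  89.14812154]
[(array([459.5, 228. ]), np.int32(2), array([0.493, 0.228, 0.194])), (array([430.2, 241.7]), np.int32(13), array([0.551, 0.178, 0.194])), (array([511.5, 247. ]), np.int32(2), array([0.494, 0.336, 0.194])), (array([454.3, 251.1]), np.int32(14), array([0.552, 0.229, 0.194])), (array([481.4, 261.6]), np.int32(9), array([0.553, 0.284, 0.194])), (array([507.2, 270.4]), np.int32(9), array([0.552, 0.335, 0.194])), (array([504.5, 272. ]), np.int32(2), array([0.557, 0.33 , 0.194]))]
```

View pics/m12.png

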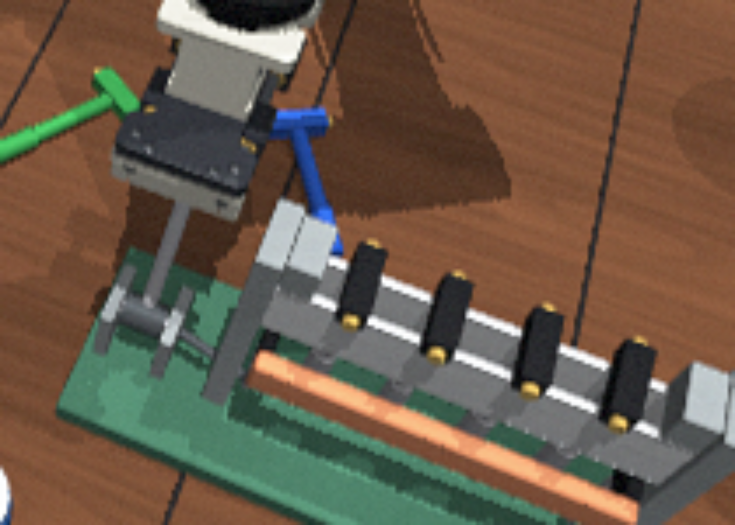

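At the stop the coil is raised and all four gauges are still hanging. Easing back slowly (4.5 s).

Emit:
step_arm([
  [[-1,0.326,-0.005,0.147,0,0,0],[-1,0.326,-0.005,0.147,0,0,0],[-1,0.326,-0.005,0.147,0,0,0],[-1,0.334,-0.005,0.125,0,0,0],[-1,0.334,-0.005,0.125,0,0,0],[-1,0.334,-0.005,0.125,0,0,0],[-1,0.341,-0.005,0.103,0,0,0],[-1,0.341,-0.005,0.103,0,0,0],[-1,0.341,-0.005,0.103,0,0,0],[-1,0.347,-0.005,0.08,0,0,0],[-1,0.347,-0.005,0.08,0,0,0],[-1,0.347,-0.005,0.08,0,0,0]],
])

```text
clock: 51.75
tool_pos: [0.4923, 0.0557, 0.1854]
orientation: [-90.1, -0.1, 89.0]
force: [4.5, 2.6, -5.7]
opening: 0.023
```

Emit:
step_arm([
  [[-1,0.351,-0.005,0.057,0,0,0],[-1,0.351,-0.005,0.057,0,0,0],[-1,0.351,-0.005,0.057,0,0,0],[-1,0.353,-0.005,0.034,0,0,0],[-1,0.353,-0.005,0.034,0,0,0],[-1,0.353,-0.005,0.034,0,0,0],[-1,0.353,-0.005,0.01,0,0,0],[-1,0.353,-0.005,0.01,0,0,0],[-1,0.353,-0.005,0.01,0,0,0],[-1,0.353,-0.005,-0.013,0,0,0],[-1,0.353,-0.005,-0.013,0,0,0],[-1,0.353,-0.005,-0.013,0,0,0]],
])

```text
clock: 53.25
tool_pos: [0.534, 0.0537, 0.1878]
orientation: [-90.0, 0.0, 89.0]
force: [0.9, -0.3, -1.8]
opening: 0.023
```

Emit:
step_arm([
  [[-1,0.35,-0.005,-0.036,0,0,0],[-1,0.35,-0.005,-0.036,0,0,0],[-1,0.35,-0.005,-0.036,0,0,0],[-1,0.345,-0.005,-0.059,0,0,0],[-1,0.345,-0.005,-0.059,0,0,0],[-1,0.345,-0.005,-0.059,0,0,0],[-1,0.339,-0.005,-0.082,0,0,0],[-1,0.339,-0.005,-0.082,0,0,0],[-1,0.339,-0.005,-0.082,0,0,0],[-1,0.332,-0.005,-0.104,0,0,0],[-1,0.332,-0.005,-0.104,0,0,0],[-1,0.332,-0.005,-0.104,0,0,0]],
])

```text
clock: 54.75
tool_pos: [0.5747, 0.053, 0.1793]
orientation: [-89.9, 0.0, 89.0]
force: [-1.0, -5.2, 0.1]
opening: 0.0234
```

Emit:
step_arm([
  [[-1,0.1,0,-0.05,0,0,0],[-1,0,0,0,0,0,0],[-1,0,0,0,0,0,0]],
])

```text
clock: 55.12
tool_pos: [0.5753, 0.053, 0.1791]
orientation: [-89.9, 0.1, 89.0]
force: [-3.5, -4.8, 3.3]
opening: 0.0233
```

The lever is home: same TCP x as at the start, and the force now pushes against the rest stop. Open gently, rise and move clear.

Emit:
step_arm([
  [[-1,0,0,0,0,0,0],[-1,0,0,0,0,0,0],[-0.42,0,0,0,0,0,0],[-0.36,0,0,0,0,0,0],[-0.2,0,0,0,0,0,0],[0.2,0,0,0,0,0,0],[0.6,0,0,0,0,0,0],[0.6,0,0,0,0,0,0],[0.6,0,0,3,0,0,0],[0.6,0,0,5,0,0,0],[0.6,0,0,5,0,0,0],[0.6,0,0,0,0,0,0]],
])

```text
clock: 56.62
tool_pos: [0.578, 0.0538, 0.3137]
orientation: [-90.5, -0.1, 89.0]
force: [0.1, -0.2, -0.9]
opening: 0.0699
```

Emit:
step_arm([
  [[0.6,-1,-5,0,0,0,0],[0.6,-1,-5,0,0,0,0],[0.6,-1,-5,0,0,0,0],[0.6,-1,-5,0,0,0,0],[0.6,0,0,0,0,0,0],[0.6,0,0,0,0,0,0],[0.6,0,0,0,0,0,0],[0.6,0,0,0,0,0,0]],
])

```text
clock: 57.62
tool_pos: [0.5363, -0.1455, 0.3088]
orientation: [-90.0, -0.0, 89.1]
force: [0.3, 1.1, 0.1]
opening: 0.07
```

```bash
python3 chk2.py pics/s13.png | tail -2; python3 - <<'E'
from h import *
a=cv2.imread('pics/s13.png');cv2.imwrite('pics/m13.png',cv2.resize(a[90:340,180:560],None,fx=2.1,fy=2.1))
h=cv2.cvtColor(a,cv2.COLOR_BGR2HSV);m=((h[...,0]<6)|(h[...,0]>174))&(h[...,1]>170)&(h[...,2]>90);m[:, :345]=0;m[:,395:]=0;m[:210]=0;m[250:]=0
ys,xs=np.nonzero(m);print("grip px",xs.mean(),ys.mean(),len(xs),"start 369.3 230.2 284")
E
```

```text
[ 0.53616652 -0.14575001  0.30889463] [-8.99977477e+01 -3.43771649e-03  8.90656953e+01]
[(array([459.5, 228. ]), np.int32(2), array([0.493, 0.228, 0.194])), (array([486.5, 238. ]), np.int32(2), array([0.494, 0.285, 0.194])), (array([429.9, 241.6]), np.int32(12), array([0.551, 0.178, 0.194])), (array([511.5, 247. ]), np.int32(2), array([0.494, 0.336, 0.194])), (array([454.6, 251.2]), np.int32(12), array([0.552, 0.23 , 0.194])), (array([480.9, 261.4]), np.int32(14), array([0.553, 0.283, 0.194])), (array([506.2, 270.3]), np.int32(16), array([0.552, 0.333, 0.194]))]
grip px 369.31929824561405 230.13684210526316 285 start 369.3 230.2 284
```

View pics/m13.png

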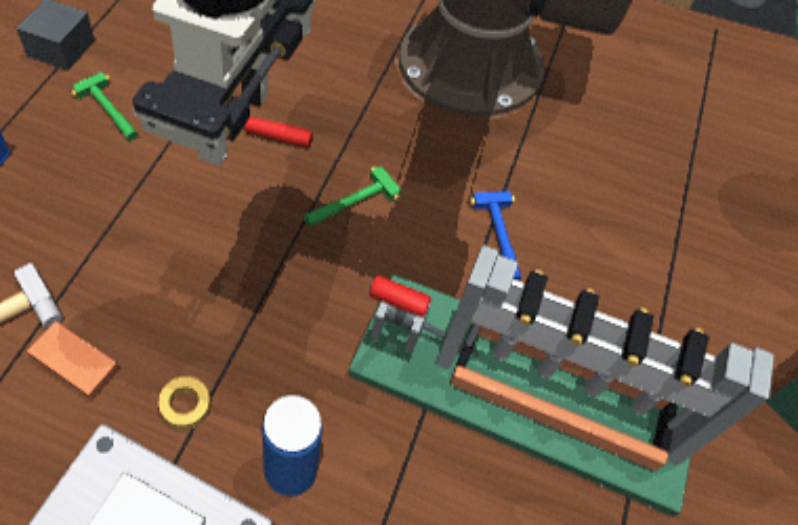

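All four gauges are hanging, the lever grip is back at its starting pixel, the bystanders look undisturbed and the robot is clear. Handing in.

```bash
python3 -c "
from plant import ctrl
print(ctrl.close_job())"
```

```text
the job is handed in; nothing more can be done
None
```

The job is handed in at about 58 s of the 210 s, with no verdict reported. All four black-handled gauges hang plug-down across both rails. I pinched the lever by its red grip, pulled it to the stop, held it there for about 1.5 s and eased it back over about 4.5 s.

**Last checks:**
- **Gauges:** four handles are at world y ≈ 0.178, 0.230, 0.284 and 0.334 m, each centred within about 2 mm of midway between the rails. Each was plumb before it was lowered, and all were still in place at the stop and at the end.
- **Lever:** at the stop the force rose to about 22 N and the tool stopped moving. I worked this out from tool position and force, since the lever angle cannot be read directly. At the end the grip was back at its starting pixel: (369.3, 230.1) against (369.3, 230.2).
- **Bench:** I compared the other things by eye only, not by measurement. None looked moved, and the robot ended clear of everything.

**One disagreement:** halfway through the pull the arm gave way by about 5 mm, backward and upward. I corrected for this in the rest of the stroke.

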